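Park the proof-press roller

ROBOT

A 6-joint arm with a two-finger parallel gripper is mounted at the origin on the work surface. World frame = base frame: x ahead of the robot, y to its left, z up, the work surface at z = 0. Lengths are in m, angles in rad, forces in N, time in s.
With the tool pointing down it reaches from about 0.35 to 0.725 m from the base axis. Payload 6 kg.
Tool frame: the origin (TCP) lies on the centre line of the jaws, within the pads' length; the fingertips stand 25 mm ahead of it and the grasp point (between the pads) lies 6 mm ahead of it; z points along the fingers, y is the direction in which the jaws open and shut (so a half turn about z gives the same grasp; the last joint's range is limited). The gripper opens to 85 mm and grips with 20 to 120 N. Pads are 22 mm wide; open, the fingers measure 114 mm over their backs; the gripper's body (76 mm by 85 mm) begins 54 mm behind the grasp point. The pads swing forward as they close: fully open they stand 13 mm farther back than shut.
Start: joints at [-0.815, 0.04, 0.085, 0, -1.615, -0.334], TCP at [0.246, -0.547, 0.256] pointing down, gripper open.
Joint ranges: [-2.56, 2.56], [-1.29, 2.01], [-1.08, 1.49], [-3.29, 1.98], [-2.81, -0.18], [-2.99, 2.99]. Speed limits (rad/s): [2.57, 2.57, 3.01, 3.14, 3.14, 3.14].

INTERFACE

Orientations are given as a unit quaternion [x, y, z, w].
In Python, from bench import state, cams, order gives the robot as it stands.
- The arm moves only by the tool send_rows, never from a script. Its argument "commands" is one flat list of numbers, 7 for each row, row after row: the finger opening in m, from 0 to 0.0854, then the shift along the world's x, y, z in m, then the turn, a rotation vector about the world's x, y, z in rad. In form: [grip, tx, ty, tz, rx, ry, rz, grip, tx, ty, tz, rx, ry, rz, ...]. A call has 1 to 8 rows; each row is the pose to reach, as a shift and turn from the pose commanded when the call began; what a row does not reach only later rows make up. A row lasts 1/10 s, in which the tool goes at most 50 mm and 8.59 degrees, less where a joint would pass 70% of its speed; a pose out of reach is approached as far as the arm can. A call with a gripper value outside its range is refused whole. The fingers move at their own pace and stop on an object; the grip force is fixed at half the most. Time passes only in rows, so rows that repeat a pose let the fingers close. It gives the time, the measured TCP pose, the force and the opening at its end, in the units of the state.
- state(): the state, without advancing time (a new reading comes with each control period).
- cams.capture(name): name is "scene" or "top" or "wrist"; returns a dict with "color" (480x640x3 uint8, blue, green, red), "depth" (480x640 float32, m along the optical axis (not along the pixel's ray), 0 where there is no reading), "fx", "fy", "cx", "cy" (pixels), "dist_coeffs" ([k1, k2, p1, p2, k3] as OpenCV has them; the pictures are not rectified), "R" (3x3) and "t" (3): a world point X has camera coordinates R X + t. Camera axes: x right, y down, z forward; pixel columns grow to the right and rows downward; lengths in m; the calibration is good to about 2 mm. A picture is of the moment at which its call begins.
- order.job_done(): hands the job in, once; it reports no verdict.
Trained networks look in a picture, given as the dict that the camera call returned (one of the last four; its "shot" number tells which), for a name from the list of things; names that differ only in an ending like _2 or _b are one class to them, and where a whole thing is asked for, a point or a joint stands for the part that bears it (a point fixed in the world has none). Each returns a list of dicts, best first, with "conf" (0 to 1); they miss things now and then, are a little off and sometimes report something else, mostly with a low value. They report only what shows in the picture. A call takes as long as a camera call. They do not tell look-alikes from the thing itself.
- cams.look_for(target, picture): "location" ([x, y, z] in m, in the coordinates of the camera as it stood for that picture, good to about 4 mm: the middle of the surface that is visible of it).
The state is a dict: "time_s": time; "joint_positions": joint angles; "qd": joint speeds; "effort": joint torques, N m; "tool_pos": TCP position; "tool_rot": TCP orientation; "force": force on the tool from outside, world axes, zero at the start; "wrist_torque": the same for the moment, N m; "grip_width": finger opening in m.
Only numpy, scipy, OpenCV 4.12 (cv2) and the standard library are available. Lean on these libraries where they do the work, as an engineer would, in place of code of your own. Each camera call takes 0.05 s, during which the arm holds its last target.

TASK

The card on the green proof press has just been printed. With the fingertips, push the steel roller along its rails and up the ramp to the rubber stops at the top, keeping it under control all the way so that it never runs free or rolls back, then push the orange knob to swing the keeper bar fully across behind it. Only push: do not lift the roller, do not touch the printed card, and leave everything else on the table where it is.

Things in the scene. Friction and masses are not known exactly. Their poses are not given: they have to be found in the camera images.
- press: Green tabletop proof press, 410 mm long (x), 200 mm wide (y), fixed. Origin: centre of its underside, on the table; x runs along the rails, up the ramp to the stops; z up. Two steel rails, 16 mm wide, at y = -62 and +62 mm, tops 40 mm above the table from x = -195 to 0. Green cheeks outside them (y 75 to 87 mm either side) stand 12 mm above the rails and guide the roller, 5 mm play each side.
- ramp_foot (a point): Foot of the ramp, midway between the rails at rail-top height: press x = 0, y = 0, 40 mm above the table. Axes as the press. From here the rails rise 7 degrees.
- ramp_crest (a point): Top of the ramp, midway between the rails at rail-top height: press x = 130, y = 0, 56 mm above the table. Beyond it a shallow saddle falls 6 degrees to two green stop posts (105 mm high, joined by a cross tie) with rubber bumpers, faces at x = 188 mm; past the crest the roller settles in the saddle by itself.
- roller_center (a point): Centre of the loose polished steel tube roller with red end discs: 60 mm diameter, 140 mm long, 0.4 to 0.85 kg. It lies across the rails, axis along the press's y, starts on the level part and rolls easily. Centre 70 mm above the table on the level part, 86 mm at the crest. The frame turns as it rolls; its y is the roller's axis.
- parked (a point): Where the roller's centre lies when it rests in the saddle against both bumpers: press x = 158, y = 0, 83 mm above the table. Fixed to the press, axes as the press.
- printed_card: The relief block, 150 x 78 mm, with the freshly printed brown card (130 x 88 mm) on top, lying fixed on the bed between the rails under the roller's path. Origin: centre of the block's underside, 18 mm above the table; the card's top is 36 mm above the table, 4 mm below the rail tops. Not to be touched.
- keeper (a joint): Swing angle of the keeper bar about a vertical pivot on the cheek away from the robot. 0 = swung out, clear of the roller; grows clockwise seen from above: at 0.53 rad the bar points straight down the ramp (press -x), at 2.10 rad (end stop) across the rails (press +y), 4 mm behind the parked roller. Stays where it is left; about 1 N at the knob moves it.
- keeper_knob (a point): Middle of the orange upright knob at the free end of the keeper bar, 55 mm from the pivot, 92 mm above the table. The knob is 14 mm in diameter, from 78 to 106 mm above the table; the flat steel bar under it is 14 mm wide and lies 70 to 78 mm above the table. Turns with the keeper.
- keeper_pivot (a point): Pivot of the keeper at the bar's upper face: press x = 117.5, y = -85 mm, 78 mm above the table. Fixed to the press, axes as the press.
- jar_red: Bystander: red paint jar with black lid, 62 mm diameter, 83 mm tall, origin under its centre.
- jar_navy: Bystander: dark navy paint jar with black lid, 62 mm diameter, 83 mm tall, origin under its centre.
- jar_green: Bystander: green paint jar with black lid, 62 mm diameter, 83 mm tall, origin under its centre.
- stamp_round: Bystander: round off-white relief stamp, 76 mm diameter, 21 mm thick, beside the press, origin under its centre.
- stamp_small: Bystander: small off-white hand stamp, 46 mm diameter, 36 mm tall, beside the press, origin under its centre.
- stamp_long: Bystander: long off-white relief stamp, 34 x 130 x 27 mm, origin under its centre.
- scissors: Bystander: scissors with black handles, 165 mm long, lying flat, origin under the rivet.
- card_stack: Bystander: stack of blank brown cards, 105 x 148 x 20 mm, origin under its centre.
Mind the look-alikes: they are no part of the job. There is more than one size of the part that bears roller_center; the job needs the largest.

How it is judged:
By the outcome, as a careful person would: the job done as asked, in the order asked, and still so for the second after the job is handed in, with the robot touching nothing.
It also fails if it takes over 64 s, if anything falls off the work surface, if the arm or the gripper's body presses on something with over 40 N, if the wrist force passes 120 N, or if a joint passes its speed limit or range.

## Working session

There is one attempt and no reset: what is moved stays moved. The work goes in short steps, Python scripts to look and compute and a tool call to move; the robot and the scene stay as the last step left them, time stands still between calls to the robot, and variables do not carry over. Pictures are saved under pics/ and viewed, and the job is handed in when it is done.

Besides the shell and the picture viewer there is one more tool, called as name(argument=value, ...) on one line, values as JSON. send_rows: Moves the arm, as the interface text tells. Its arguments: {"type":"object","properties":{"commands":{"type":"array"}},"required":["commands"]}

```bash
ls; mkdir -p pics; python3 - <<'E'
from bench import state,cams,order
import cv2
s=state()
for k,v in s.items(): print(k,v)
for n in ["scene","top"]:
    c=cams.capture(n)
    cv2.imwrite(f"pics/{n}0.png",c["color"])
    print(n,c["fx"],c["fy"],c["cx"],c["cy"],c["dist_coeffs"],c["R"],c["t"],c["shot"])
    for t in ["press","roller_center","keeper_knob","printed_card"]:
        print(t,cams.look_for(t,c))
E
```

```text
pics
time_s 0.0
joint_positions [-8.15322906e-01  4.07953184e-02  8.38322122e-02 -4.70383062e-04
 -1.61547313e+00 -3.33729592e-01]
qd [ 1.22779533e-04  1.08732451e-03  6.50401223e-04  6.09945818e-06
  3.74953926e-04 -8.28001163e-04]
effort [ 8.18467033e-04 -3.68204105e+01  3.47423530e+01  6.93271101e+00
 -5.26008080e-03  2.23518748e-05]
tool_pos [ 0.24559994 -0.5471328   0.25529862]
tool_rot [-2.09322587e-01  9.77846270e-01  8.23064276e-04 -2.23825513e-04]
force [-0.35374834 -0.48351997  0.10905968]
wrist_torque [ 0.04059987  0.05610657 -0.08007404]
grip_width 0.0854468741642479
scene 598.7750321031145 598.7750321031145 310.9223900300069 236.24828170149522 [-0.05368741  0.          0.          0.          0.        ] [[ 0.84828226  0.5291621   0.0201166 ]
 [ 0.30556579 -0.45810957 -0.83472461]
 [-0.43248902  0.71422902 -0.55030005]] [-0.40298937 -0.08092394  1.72907299] 1
press [{'location': [-0.0109, 0.0665, 1.4642], 'conf': 0.91}, {'location': [0.0829, 0.053, 1.4011], 'conf': 0.73}]
roller_center [{'location': [-0.3975, 0.1161, 1.3598], 'conf': 0.92}, {'location': [-0.0733, 0.0476,
[... 327 characters left out ...]
  0.          0.        ] [[ 7.05763847e-04 -9.99989571e-01 -4.51221188e-03]
 [-9.84975363e-01  8.40768425e-05 -1.72694897e-01]
 [ 1.72693476e-01  4.56629935e-03 -9.84965031e-01]] [-0.02094115  0.49792362  1.40956447] 2
press [{'location': [0.0054, 0.023, 1.475], 'conf': 0.96}, {'location': [0.106, -0.2564, 1.4519], 'conf': 0.49}, {'location': [0.5162, -0.0918, 1.504], 'conf': 0.38}]
roller_center [{'location': [0.0912, 0.0378, 1.3914], 'conf': 0.94}, {'location': [0.3647, 0.0561, 1.4458], 'conf': 0.76}, {'location': [0.0083, 0.0247, 1.4798], 'conf': 0.52}]
keeper_knob [{'location': [-0.0045, -0.0895, 1.4358], 'conf': 0.53}]
printed_card [{'location': [0.1626, 0.0761, 1.4455], 'conf': 0.76}]
```

View pics/scene0.png

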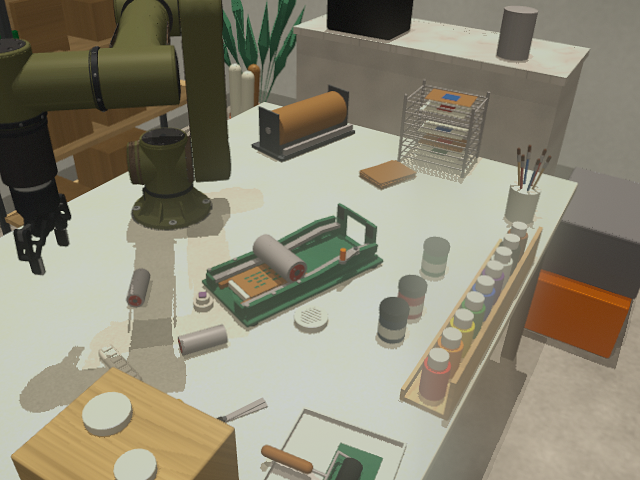

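View pics/top0.png

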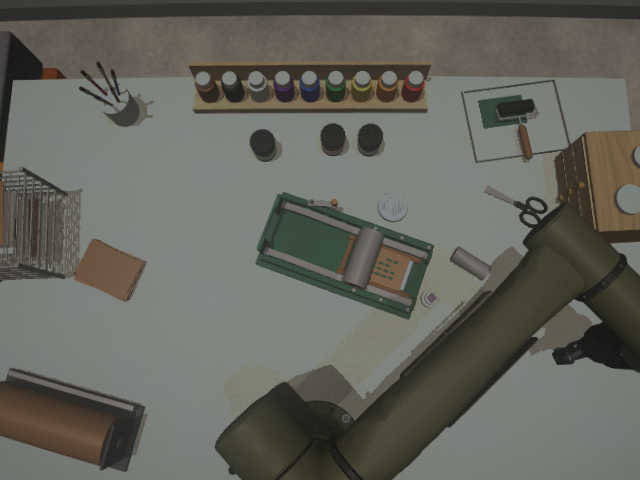

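The top view shows the roller on the press at (365,257). There are two smaller loose tubes on the table, at top (470,262) and scene (140,287). The one that counts is the roller lying across the rails. Next I'll enlarge the press.

```bash
cat > h.py <<'E'
import numpy as np,cv2
from bench import state,cams,order
def K(c): return np.array([[c["fx"],0,c["cx"]],[0,c["fy"],c["cy"]],[0,0,1.]])
def cloud(c):
    v,u=np.mgrid[0:480,0:640]
    p=cv2.undistortPoints(np.stack([u,v],-1).reshape(-1,1,2).astype(np.float64),K(c),np.array(c["dist_coeffs"])).reshape(480,640,2)
    d=c["depth"].astype(float)
    X=np.dstack([p*d[...,None],d])
    W=(X-np.array(c["t"]))@np.array(c["R"])
    W[d<=0]=np.nan
    return W
def proj(c,X):
    rv=cv2.Rodrigues(np.array(c["R"]))[0]
    return cv2.projectPoints(np.asarray(X,float).reshape(-1,1,3),rv,np.array(c["t"],float),K(c),np.array(c["dist_coeffs"]))[0].reshape(-1,2)
def crop(c,x0,y0,w,h,s,name):
    im=cv2.resize(c["color"][y0:y0+h,x0:x0+w],None,fx=s,fy=s,interpolation=cv2.INTER_CUBIC); cv2.imwrite(name,im)
E
python3 - <<'E'
from h import *
import pickle
c=cams.capture("top"); s=cams.capture("scene")
pickle.dump((c,s),open("shots.pkl","wb"))
crop(c,245,180,200,150,4,"pics/t1.png"); crop(s,195,195,200,140,4,"pics/s1.png")
E
```

```text
(no output)
```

View pics/t1.png

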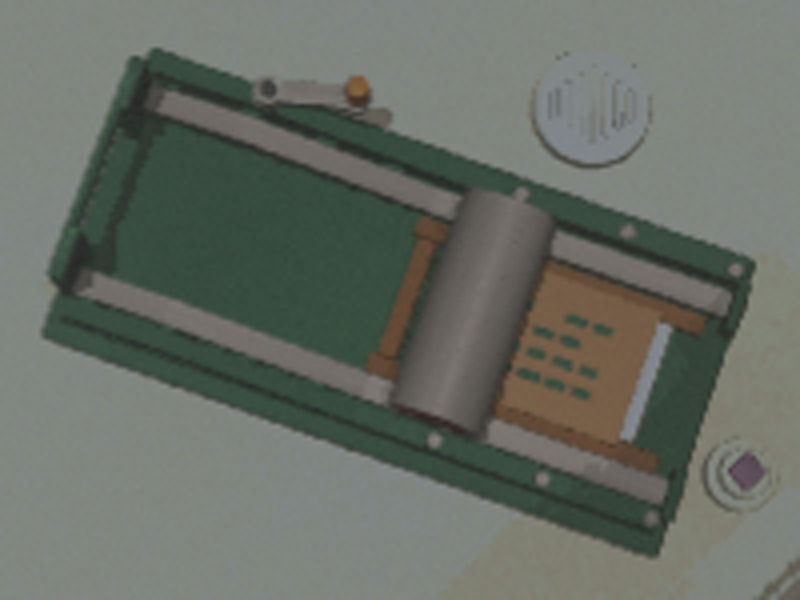

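View pics/s1.png

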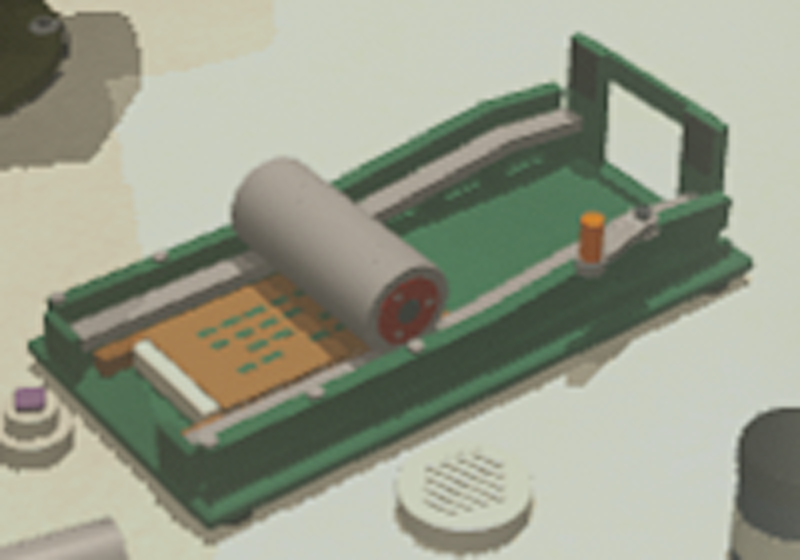

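The roller is confirmed: it's the big tube with red end discs lying across the rails, at scene crop (340,260). Now I'll fit the press pose from keypoints in both views.

```bash
cat > fit.py <<'E'
from h import *
import pickle
from scipy.optimize import least_squares
c,s=pickle.load(open("shots.pkl","rb"))
kt=[((733,303),(-195,-62,40)),((666,490),(-195,62,40)),((267,90),(117.5,-85,79)),((752,258),(-205,-87,52)) ]
ks=[((645,213),(117.5,-85,79)),((205,437),(-195,-62,40)),((85,330),(-195,62,40))]
def T(p,X):
    cs,sn=np.cos(p[2]),np.sin(p[2])
    X=np.asarray(X,float).reshape(-1,3)/1000
    return np.c_[p[0]+cs*X[:,0]-sn*X[:,1],p[1]+sn*X[:,0]+cs*X[:,1],X[:,2]]
ut=np.array([k[0] for k in kt])/4+[245,180]-0.375; us=np.array([k[0] for k in ks])/4+[195,195]-.375
Xt=[k[1] for k in kt]; Xs=[k[1] for k in ks]
f=lambda p:np.r_[(proj(c,T(p,Xt))-ut).ravel(),(proj(s,T(p,Xs))-us).ravel()]
r=least_squares(f,[0.5,0,1.4],loss='soft_l1')
if __name__=="__main__":
    print(r.x,r.fun.reshape(-1,2).round(1))
    W=cloud(c)
    im=c["color"].copy(); 
    from itertools import product
    polys=[[(x,y,z) for x,y in [(-205,-100),(205,-100),(205,100),(-205,100)]] for z in [0]]
    for y in (-62,62):
        for d in(-8,8): polys.append([(-195,y+d,40),(0,y+d,40),(130,y+d,56),(188,y+d,50),(130,y+d,56),(0,y+d,40)])
    for sg in(-1,1):
        polys.append([(-195,sg*75,52),(0,sg*75,52),(0,sg*87,52),(-195,sg*87,52)])
    for cc,o,w,h,n in((c,(245,180),200,150,"t"),(s,(195,195),200,140,"s")):
        im=cv2.resize(cc["color"][o[1]:o[1]+h,o[0]:o[0]+w],None,fx=4,fy=4,interpolation=cv2.INTER_CUBIC)
        for P in polys:
            q=(proj(cc,T(r.x,P))-o+.375)*4
            cv2.polylines(im,[q.astype(int)],True,(0,0,255),1)
        cv2.imwrite(f"pics/fit_{n}.png",im)
    # depth checks in press frame
    p=r.x; V=(W-[p[0],p[1],0]); cs,sn=np.cos(p[2]),np.sin(p[2])
    L=np.dstack([cs*V[...,0]+sn*V[...,1],-sn*V[...,0]+cs*V[...,1],V[...,2]])*1000
    np.save("L.npy",L)
    for n,m in {"railA":(abs(L[...,1]+62)<4)&(L[...,0]>-190)&(L[...,0]<-90),"railB":(abs(L[...,1]-62)<4)&(L[...,0]>-190)&(L[...,0]<-90),"roller":(abs(L[...,1])<40)&(L[...,2]>75)&(L[...,0]<150)&(L[...,0]>-150)}.items():
        print(n,m.sum(),np.nanmedian(L[m],axis=0), np.nanmax(L[m],axis=0),np.nanmin(L[m],axis=0))
    m=(abs(L[...,1])<60)&(L[...,2]>60)&(abs(L[...,0])<150)
    # roller axis: fit x vs y
    A=np.c_[L[m][:,1],np.ones(m.sum())]; print(np.linalg.lstsq(A,L[m][:,0],rcond=None)[0])
    # circle fit
    g=least_squares(lambda q:np.hypot(L[m][:,0]-q[0]-q[2]*L[m][:,1],L[m][:,2]-q[1])-30,[-50,70,0],loss='soft_l1');print("circ",g.x)
    # cheeks/rails cross profile: heights vs y
    m=(L[...,0]>-180)&(L[...,0]<-100)
    for y in range(-104,106,4):
        k=m&(abs(L[...,1]-y)<2); print(y,np.round(np.nanmedian(L[k][:,2]),1),end="; ")
E
python3 fit.py
```

```text
[ 0.47091997 -0.06652113  1.22870404] [[-2.3 -1.3]
 [-1.2 -0.9]
 [-1.5 -1.4]
 [ 0.7  1.2]
 [-0.2 -0.7]
 [-4.2  1.4]
 [-3.3  0.7]]
railA 129 [-139.57152296  -61.97871147   39.80962561] [-90.2094906  -58.01141229  47.31455635] [-188.73192051  -65.96167515   31.84718428]
railB 132 [-139.51014712   61.79801346   40.4215137 ] [-90.5022323   65.932961    52.30041108] [-189.79293194   58.07097975   32.40200863]
roller 800 [-49.7418709    0.67063913  95.3681825 ] [-20.40983655  39.78747384 107.4540679 ] [-78.90356683 -39.92765682  75.45337039]
[-3.05011446e-02 -4.86647864e+01]
circ [-4.96851480e+01  6.98524858e+01  1.76216152e-03]
-104 1.1; -100 1.9; -96 17.6; -92 19.3; -88 nan; -84 50.5; -80 52.2; -76 52.0; -72 40.5; -68 39.5; -64 39.0; -60 40.3; -56 40.1; -52 37.2; -48 28.9; -44 30.5; -40 34.8; -36 34.7; -32 35.0; -28 35.6; -24 34.2; -20 36.4; -16 35.6; -12 35.0; -8 35.6; -4 35.4; 0 35.5; 4 36.1; 8 36.3; 12 37.1; 16 35.7; 20 36.2; 24 35.9; 28 34.6; 32 35.2; 36 35.5; 40 35.8; 44 35.0; 48 30.7; 52 30.0; 56 30.1; 60 40.9; 64 39.8; 68 39.5; 72 38.0; 76 21.1; 80 51.9; 84 51.9; 88 52.3; 92 20.6; 96 17.8; 100 17.5; 104 2.3;
  return np.nanmean(a, axis, out=out, keepdims=keepdims)
```

View pics/fit_t.png

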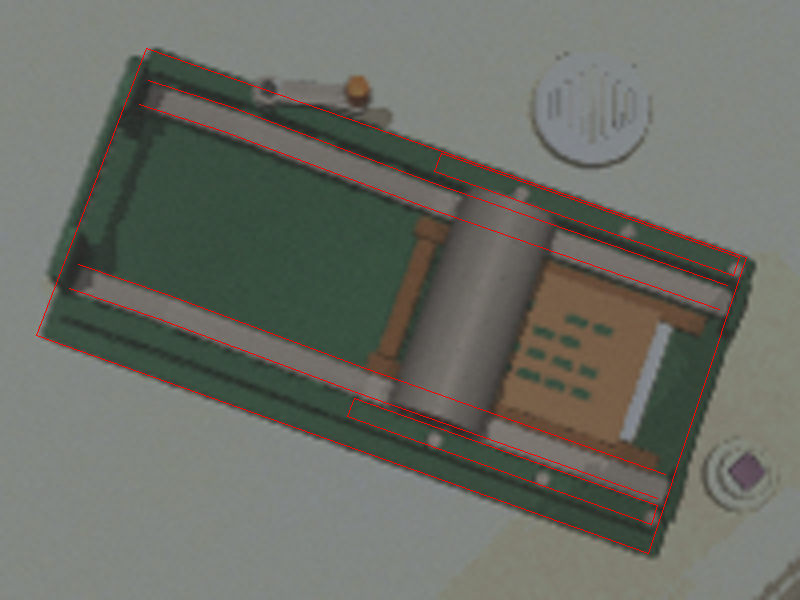

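View pics/fit_s.png

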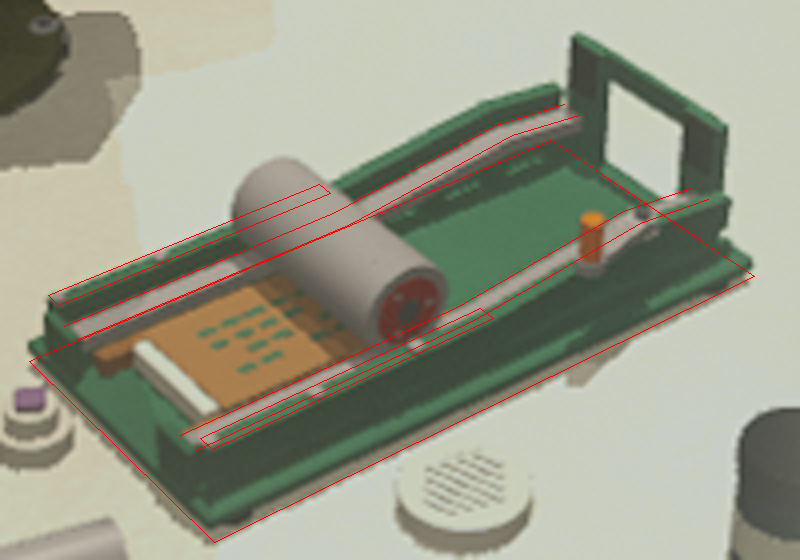

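send_rows(commands=[0.06, 0.01, 0.02, 0, 0, 0, 0.04, 0.06, 0.035, 0.07, 0, 0, 0, 0.14, 0.06, 0.055, 0.11, 0, 0, 0, 0.24, 0.06, 0.075, 0.15, 0, 0, 0, 0.34, 0.06, 0.095, 0.19, 0, 0, 0, 0.44, 0.06, 0.115, 0.23, 0, 0, 0, 0.53, 0.06, 0.135, 0.27, 0, 0, 0, 0.62, 0.06, 0.155, 0.31, 0, 0, 0, 0.71])

```text
time_s: 1.4
tool_pos: [0.4011, -0.2357, 0.2566]
tool_rot: [-0.538, 0.843, -0.0, 0.0]
force: [0.3, -0.7, -0.3]
grip_width: 0.06
```

send_rows(commands=[0.06, 0.015, 0.03, 0, 0, 0, 0.05, 0.06, 0.03, 0.06, 0, 0, 0, 0.08, 0.06, 0.035, 0.071, 0, 0, 0, 0.096, 0.06, 0.035, 0.071, 0, 0, 0, 0.096])

```text
time_s: 1.8
tool_pos: [0.4361, -0.1653, 0.2563]
tool_rot: [-0.577, 0.817, 0.0, -0.0]
force: [0.2, -0.4, -0.6]
grip_width: 0.06
```

```bash
cat >> h.py <<'E'
P=np.array([0.47092,-0.06652,1.2287])
def pr(W):
    V=np.asarray(W)-[P[0],P[1],0]; cs,sn=np.cos(P[2]),np.sin(P[2])
    return np.stack([cs*V[...,0]+sn*V[...,1],-sn*V[...,0]+cs*V[...,1],V[...,2]],-1)*1000
def st():
    from scipy.spatial.transform import Rotation as Ro
    s=state(); R=Ro.from_quat(s["tool_rot"]).as_matrix()
    print("t",round(s["time_s"],2),"tcp",np.round(s["tool_pos"],4),"press",pr(s["tool_pos"]).round(1),"yaxis deg",np.degrees(np.arctan2(R[1,1],R[0,1])).round(2),"rel press",(np.degrees(np.arctan2(R[1,1],R[0,1])-P[2])%180).round(2),"zz",R[:,2].round(3),"F",np.round(s["force"],2),"g",round(s["grip_width"],4),"q",np.round(s["joint_positions"],2))
    return s
E
python3 - <<'E'
from h import *
import pickle
st()
w=cams.capture("wrist"); t=cams.capture("top"); s=cams.capture("scene")
pickle.dump((w,t,s),open("shots2.pkl","wb"))
cv2.imwrite("pics/w2.png",w["color"]); cv2.imwrite("pics/t2.png",t["color"])
print(w["R"],w["t"])
E
```

```text
t 1.8 tcp [ 0.4361 -0.1653  0.2563] press [-104.7   -0.3  256.3] yaxis deg 160.5 rel press 90.1 zz [-0.  0. -1.] F [ 0.18 -0.43 -0.59] g 0.06 q [ 0.07 -0.32 -0.24 -0.   -1.65 -0.41]
[[-9.42677627e-01  3.33704797e-01 -7.99948931e-07]
 [ 3.20956192e-01  9.06664941e-01  2.73762321e-01]
 [ 9.13565252e-02  2.58069358e-01 -9.61797376e-01]] [ 0.46624261 -0.02591537  0.38136209]
```

View pics/w2.png

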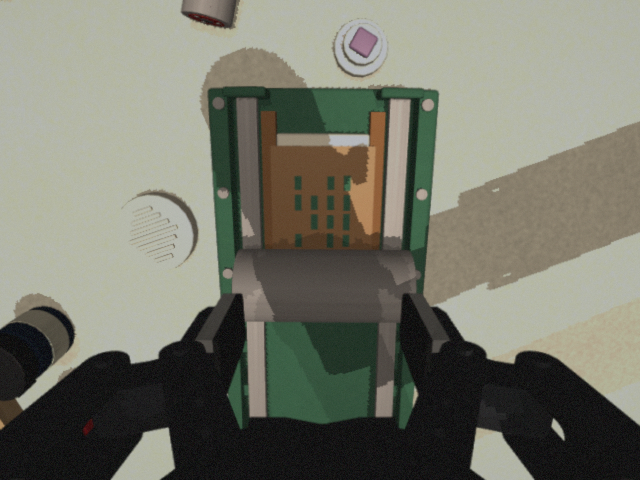

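The wrist view is looking down on the press, with the roller across the rails at (325,285) and the card beyond it at (320,200). I'll check the fit in this view.

```bash
python3 - <<'E'
from h import *
import pickle
from fit import T
w,t,s=pickle.load(open("shots2.pkl","rb"))
print("cam in press",pr(-np.array(w["R"]).T@np.array(w["t"])))
im=w["color"].copy()
for y in(-62,62):
  for d in(-8,8):
    cv2.polylines(im,[proj(w,T(P,[(-195,y+d,40),(-40,y+d,40)])).astype(int)],False,(0,0,255),1)
for sg in(-1,1):cv2.polylines(im,[proj(w,T(P,[(-195,sg*75,52),(-40,sg*75,52),(-40,sg*87,52),(-195,sg*87,52)])).astype(int)],True,(255,0,255),1)
cv2.imwrite("pics/w2f.png",im)
L=pr(cloud(w))
from scipy.optimize import least_squares
m=(abs(L[...,1])<50)&(L[...,2]>62)&(L[...,2]<110)&(L[...,0]>-100)&(L[...,0]<10); m[330:]=0
g=least_squares(lambda q:np.hypot(L[m][:,0]-q[0]-q[2]*L[m][:,1],L[m][:,2]-q[1])-30,[-50,70,0],loss='soft_l1',f_scale=2);print(m.sum(),"circ",g.x)
m=(L[...,0]>-180)&(L[...,0]<-100)
for y in range(-104,106,2):
    k=m&(abs(L[...,1]-y)<1); print(y,np.round(np.nanmedian(L[k][:,2]),0),end="; ")
E
```

```text
cam in press [-173.91806233   -0.44294929  373.88808641]
9474 circ [-4.81403979e+01  6.98639773e+01  6.13435235e-03]
  return np.nanmean(a, axis, out=out, keepdims=keepdims)
```

View pics/w2f.png

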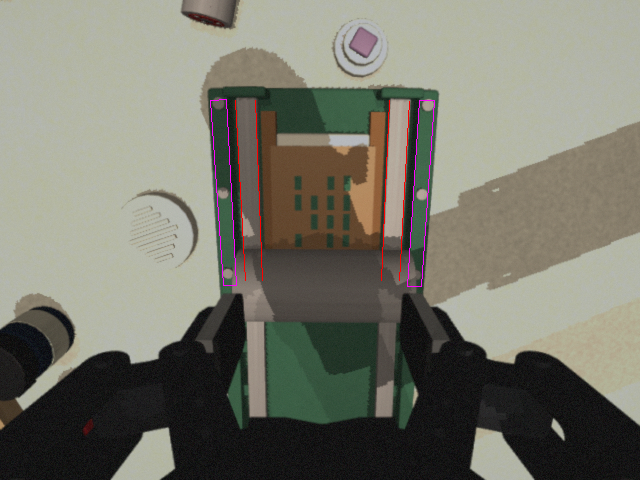

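send_rows(commands=[0.04, 0, 0, -0.02, 0, 0, 0, 0.04, 0, 0, -0.06, 0, 0, 0, 0.04, 0, 0, -0.1, 0, 0, 0, 0.04, 0, 0, -0.14, 0, 0, 0, 0.04, 0, 0, -0.165, 0, 0, 0, 0.04, 0, 0, -0.177, 0, 0, 0, 0.04, 0, 0, -0.177, 0, 0, 0])

```text
time_s: 2.65
tool_pos: [0.4346, -0.1672, 0.0781]
tool_rot: [-0.575, 0.818, 0.001, -0.001]
force: [0.5, -0.1, 1.8]
grip_width: 0.0399
```

```bash
python3 - <<'E'
from h import *
st()
w=cams.capture("wrist"); s=cams.capture("scene")
cv2.imwrite("pics/w3.png",w["color"]); crop(s,175,150,240,180,3,"pics/s3.png")
E
```

```text
t 2.65 tcp [ 0.4346 -0.1672  0.0781] press [-107.     0.4   78.1] yaxis deg 160.26 rel press 89.86 zz [-0.003 -0.    -1.   ] F [ 0.53 -0.14  1.78] g 0.0399 q [ 0.07 -0.28 -0.53 -0.   -1.32 -0.41]
```

View pics/w3.png

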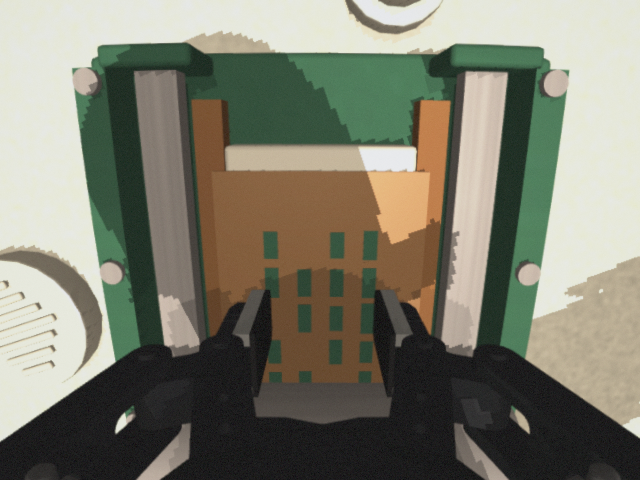

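View pics/s3.png

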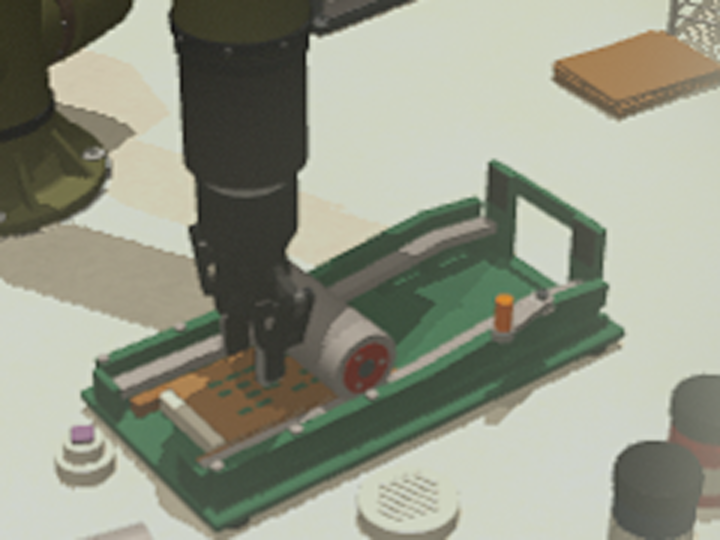

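send_rows(commands=[0.04, 0.0007, 0.0019, 0, 0, 0, 0, 0.04, 0.0017, 0.0047, 0, 0, 0, 0, 0.04, 0.0027, 0.0075, 0, 0, 0, 0, 0.04, 0.0034, 0.0094, 0, 0, 0, 0, 0.04, 0.0037, 0.0104, 0, 0, 0, 0, 0.04, 0.004, 0.0113, 0, 0, 0, 0, 0.04, 0.0044, 0.0122, 0, 0, 0, 0, 0.04, 0.0047, 0.0132, 0, 0, 0, 0])

```text
time_s: 3.55
tool_pos: [0.4403, -0.1531, 0.0792]
tool_rot: [-0.576, 0.817, 0.0, -0.0]
force: [-0.4, 0.1, 1.6]
grip_width: 0.0399
```

```bash
cat > chk.py <<'E'
from h import *
import sys
from scipy.optimize import least_squares
s=st()
def roller(x0,z0):
    out={}
    for n in ("top","scene"):
        c=cams.capture(n); L=pr(cloud(c))
        m=(abs(L[...,1])<69)&(L[...,2]>z0+3)&(L[...,2]<z0+36)&(L[...,0]>x0-8)&(L[...,0]<x0+33)
        q=L[m]
        g=least_squares(lambda a:np.hypot(q[:,0]-a[0]-a[1]*q[:,1],q[:,2]-a[2])-30,[x0,0,z0],loss='soft_l1',f_scale=1.5)
        print(n,m.sum(),"x %.1f slope %.3f z %.1f"%tuple(g.x))
        if n=="scene": crop(c,175,150,240,180,3,sys.argv[3])
roller(float(sys.argv[1]),float(sys.argv[2]))
E
python3 chk.py -48 70 pics/s4.png
```

```text
t 3.55 tcp [ 0.4403 -0.1531  0.0792] press [-91.8  -0.3  79.2] yaxis deg 160.35 rel press 89.95 zz [-0. -0. -1.] F [-0.37  0.06  1.58] g 0.0399 q [ 0.1  -0.28 -0.53 -0.   -1.32 -0.44]
top 205 x -51.1 slope 0.022 z 70.6
scene 147 x -48.3 slope 0.112 z 69.6
```

send_rows(commands=[0.04, 0.0003, 0.0009, 0, 0, 0, 0, 0.04, 0.0007, 0.0019, 0, 0, 0, 0, 0.04, 0.001, 0.0028, 0, 0, 0, 0, 0.04, 0.0013, 0.0038, 0, 0, 0, 0, 0.04, 0.0017, 0.0049, 0, 0, 0, 0, 0.04, 0.0022, 0.0061, 0, 0, 0, 0, 0.04, 0.0027, 0.0075, 0, 0, 0, 0, 0.04, 0.0033, 0.0091, 0, 0, 0, 0])

```text
time_s: 4.45
tool_pos: [0.4437, -0.144, 0.0793]
tool_rot: [-0.576, 0.817, 0.0, -0.0]
force: [0.7, -0.0, -0.2]
grip_width: 0.0398
```

send_rows(commands=[0.04, 0.0006, 0.0018, 0, 0, 0, 0, 0.04, 0.0013, 0.0037, 0, 0, 0, 0, 0.04, 0.002, 0.0057, 0, 0, 0, 0, 0.04, 0.0028, 0.0077, 0, 0, 0, 0, 0.04, 0.0035, 0.0099, 0, 0, 0, 0, 0.04, 0.0043, 0.0121, 0, 0, 0, 0, 0.04, 0.0051, 0.0144, 0, 0, 0, 0, 0.04, 0.0059, 0.0167, 0, 0, 0, 0])

```text
time_s: 5.25
tool_pos: [0.4496, -0.1272, 0.0792]
tool_rot: [-0.576, 0.817, 0.0, -0.0]
force: [-0.5, -0.1, 1.0]
grip_width: 0.0401
```

send_rows(commands=[0.04, 0.0008, 0.0023, 0, 0, 0, 0, 0.04, 0.0016, 0.0045, 0, 0, 0, 0, 0.04, 0.0024, 0.0068, 0, 0, 0, 0, 0.04, 0.0032, 0.009, 0, 0, 0, 0, 0.04, 0.004, 0.0113, 0, 0, 0, 0, 0.04, 0.0048, 0.0136, 0, 0, 0, 0, 0.04, 0.0056, 0.0158, 0, 0, 0, 0, 0.04, 0.0064, 0.0181, 0, 0, 0, 0])

```text
time_s: 6.05
tool_pos: [0.456, -0.1091, 0.0793]
tool_rot: [-0.576, 0.817, 0.0, -0.0]
force: [-0.3, -1.2, 0.9]
grip_width: 0.0398
```

send_rows(commands=[0.04, 0.0008, 0.0023, 0, 0, 0, 0, 0.04, 0.0016, 0.0045, 0, 0, 0, 0, 0.04, 0.0024, 0.0068, 0.0001, 0, 0, 0, 0.04, 0.0032, 0.009, 0.0004, 0, 0, 0, 0.04, 0.004, 0.0113, 0.0007, 0, 0, 0, 0.04, 0.0048, 0.0136, 0.001, 0, 0, 0, 0.04, 0.0056, 0.0158, 0.0013, 0, 0, 0, 0.04, 0.0064, 0.0181, 0.0016, 0, 0, 0])

```text
time_s: 6.85
tool_pos: [0.4624, -0.091, 0.0809]
tool_rot: [-0.576, 0.817, 0.0, -0.0]
force: [-0.7, -2.2, 1.6]
grip_width: 0.0399
```

send_rows(commands=[0.04, 0.0008, 0.0023, 0.0003, 0, 0, 0, 0.04, 0.0016, 0.0045, 0.0006, 0, 0, 0, 0.04, 0.0024, 0.0068, 0.0009, 0, 0, 0, 0.04, 0.0032, 0.009, 0.0012, 0, 0, 0, 0.04, 0.004, 0.0113, 0.0015, 0, 0, 0, 0.04, 0.0047, 0.0133, 0.0018, 0, 0, 0, 0.04, 0.0053, 0.015, 0.002, 0, 0, 0, 0.04, 0.0058, 0.0162, 0.0022, 0, 0, 0])

```text
time_s: 7.65
tool_pos: [0.4682, -0.0748, 0.0831]
tool_rot: [-0.576, 0.817, 0.0, -0.0]
force: [0.1, -2.4, 1.1]
grip_width: 0.0399
```

```bash
python3 chk.py 18 73 pics/s5.png
```

```text
t 7.65 tcp [ 0.4682 -0.0748  0.0831] press [-8.8 -0.2 83.1] yaxis deg 160.35 rel press 89.95 zz [-0.  0. -1.] F [ 0.13 -2.4   1.14] g 0.0399 q [ 0.27 -0.26 -0.51 -0.   -1.32 -0.61]
top 254 x 33.7 slope -0.047 z 74.0
scene 197 x 31.7 slope 0.030 z 73.5
```

View pics/s5.png

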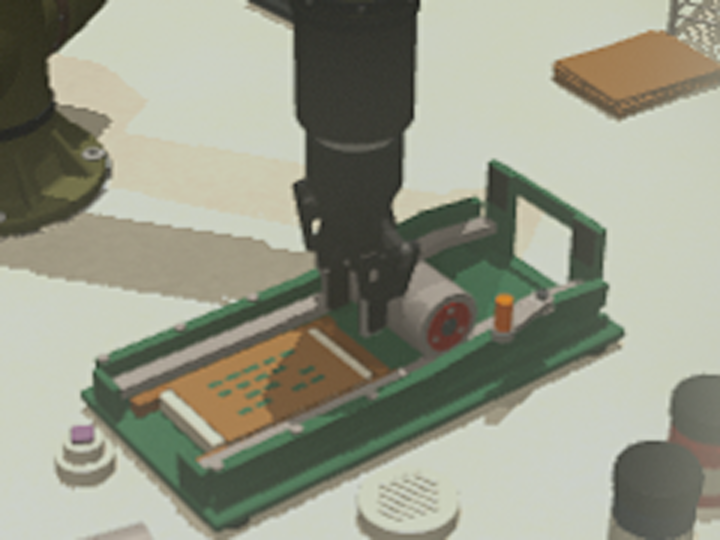

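Contact is holding. The roller is on the ramp at press x≈32, pushing back with about 2.4 N, and both views agree. I'll keep going up.

send_rows(commands=[0.04, 0.0005, 0.0014, 0.0002, 0, 0, 0, 0.04, 0.0012, 0.0033, 0.0004, 0, 0, 0, 0.04, 0.002, 0.0057, 0.0007, 0, 0, 0, 0.04, 0.003, 0.0085, 0.0011, 0, 0, 0, 0.04, 0.004, 0.0113, 0.0015, 0, 0, 0, 0.04, 0.005, 0.0141, 0.0018, 0, 0, 0, 0.04, 0.006, 0.017, 0.0022, 0, 0, 0, 0.04, 0.007, 0.0198, 0.0026, 0, 0, 0])

```text
time_s: 8.55
tool_pos: [0.4752, -0.0549, 0.0857]
tool_rot: [-0.576, 0.817, 0.0, -0.0]
force: [-0.3, -2.4, 1.6]
grip_width: 0.0401
```

send_rows(commands=[0.04, 0.001, 0.0028, 0.0004, 0, 0, 0, 0.04, 0.002, 0.0057, 0.0007, 0, 0, 0, 0.04, 0.003, 0.0085, 0.0011, 0, 0, 0, 0.04, 0.004, 0.0113, 0.0015, 0, 0, 0, 0.04, 0.005, 0.0141, 0.0018, 0, 0, 0, 0.04, 0.006, 0.017, 0.0022, 0, 0, 0, 0.04, 0.007, 0.0198, 0.0026, 0, 0, 0, 0.04, 0.008, 0.0226, 0.0029, 0, 0, 0])

```text
time_s: 9.35
tool_pos: [0.4832, -0.0324, 0.0886]
tool_rot: [-0.576, 0.817, 0.0, -0.0]
force: [-0.7, -2.5, 2.1]
grip_width: 0.04
```

send_rows(commands=[0.04, 0.001, 0.0028, 0.0004, 0, 0, 0, 0.04, 0.002, 0.0057, 0.0007, 0, 0, 0, 0.04, 0.003, 0.0085, 0.0011, 0, 0, 0, 0.04, 0.004, 0.0113, 0.0015, 0, 0, 0, 0.04, 0.005, 0.0141, 0.0018, 0, 0, 0, 0.04, 0.0058, 0.0165, 0.0021, 0, 0, 0, 0.04, 0.0065, 0.0184, 0.0024, 0, 0, 0, 0.04, 0.007, 0.0198, 0.0026, 0, 0, 0])

```text
time_s: 10.15
tool_pos: [0.4902, -0.0126, 0.0912]
tool_rot: [-0.576, 0.817, 0.0, -0.0]
force: [-0.8, -2.4, 1.6]
grip_width: 0.0402
```

```bash
python3 chk.py 98 82 pics/s6.png
```

```text
t 10.15 tcp [ 0.4902 -0.0126  0.0912] press [57.2 -0.1 91.2] yaxis deg 160.35 rel press 89.95 zz [-0.  0. -1.] F [-0.81 -2.4   1.64] g 0.0402 q [ 0.39 -0.22 -0.46 -0.   -1.33 -0.73]
top 183 x 96.6 slope 0.015 z 81.8
scene 88 x 97.2 slope 0.050 z 82.3
```

View pics/s6.png

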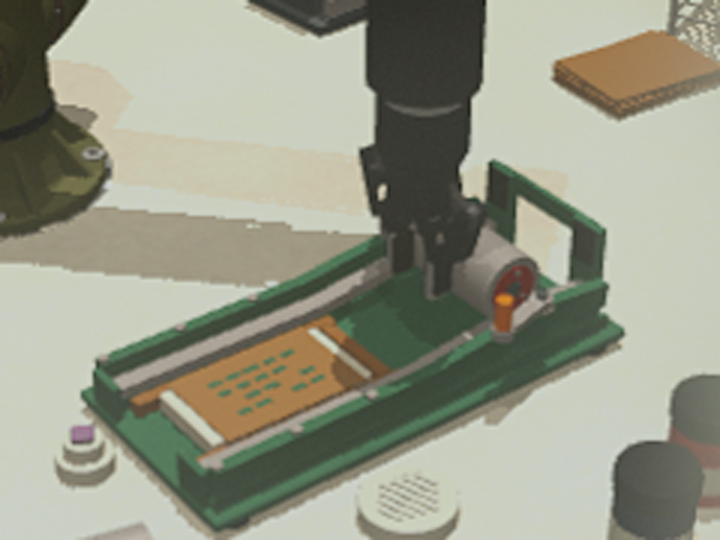

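send_rows(commands=[0.04, 0.0005, 0.0014, 0.0002, 0, 0, 0, 0.04, 0.0012, 0.0033, 0.0004, 0, 0, 0, 0.04, 0.002, 0.0057, 0.0007, 0, 0, 0, 0.04, 0.003, 0.0085, 0.0011, 0, 0, 0, 0.04, 0.004, 0.0113, 0.0015, 0, 0, 0, 0.04, 0.0049, 0.0137, 0.0018, 0, 0, 0, 0.04, 0.0057, 0.0161, 0.0021, 0, 0, 0, 0.04, 0.0064, 0.018, 0.0023, 0, 0, 0])

```text
time_s: 11.05
tool_pos: [0.4966, 0.0055, 0.0934]
tool_rot: [-0.576, 0.817, 0.0, -0.0]
force: [-0.2, -1.8, 1.7]
grip_width: 0.0401
```

send_rows(commands=[0.04, 0.0006, 0.0016, 0.0002, 0, 0, 0, 0.04, 0.001, 0.003, 0.0004, 0, 0, 0, 0.04, 0.0015, 0.0042, 0.0005, 0, 0, 0, 0.04, 0.0019, 0.0054, 0.0007, 0, 0, 0, 0.04, 0.0023, 0.0065, 0.0008, 0, 0, 0, 0.04, 0.0027, 0.0076, 0.0009, 0, 0, 0, 0.04, 0.0031, 0.0088, 0.001, 0, 0, 0, 0.04, 0.0035, 0.01, 0.001, 0, 0, 0])

```text
time_s: 11.85
tool_pos: [0.5001, 0.0156, 0.0943]
tool_rot: [-0.576, 0.817, 0.0, 0.0]
force: [-0.4, -0.0, -1.5]
grip_width: 0.0401
```

send_rows(commands=[0.04, 0.0004, 0.0011, 0.0001, 0, 0, 0, 0.04, 0.0008, 0.0022, 0.0001, 0, 0, 0, 0.04, 0.0012, 0.0033, 0.0001, 0, 0, 0, 0.04, 0.0016, 0.0044, 0.0001, 0, 0, 0, 0.04, 0.002, 0.0055, 0.0001, 0, 0, 0, 0.04, 0.0023, 0.0065, 0.0001, 0, 0, 0, 0.04, 0.0027, 0.0075, 0, 0, 0, 0, 0.04, 0.0031, 0.0086, 0, 0, 0, 0])

```text
time_s: 12.65
tool_pos: [0.5032, 0.0239, 0.0944]
tool_rot: [-0.576, 0.817, 0.0, -0.0]
force: [-0.8, 0.2, -0.4]
grip_width: 0.0399
```

```bash
python3 chk.py 145 84 pics/s7.png
```

```text
t 12.65 tcp [0.5032 0.0239 0.0944] press [96.  -0.1 94.4] yaxis deg 160.35 rel press 89.95 zz [-0. -0. -1.] F [-0.79  0.23 -0.38] g 0.0399 q [ 0.45 -0.18 -0.42 -0.   -1.33 -0.79]
top 167 x 157.4 slope -0.033 z 82.5
scene 167 x 154.3 slope 0.021 z 82.5
```

View pics/s7.png

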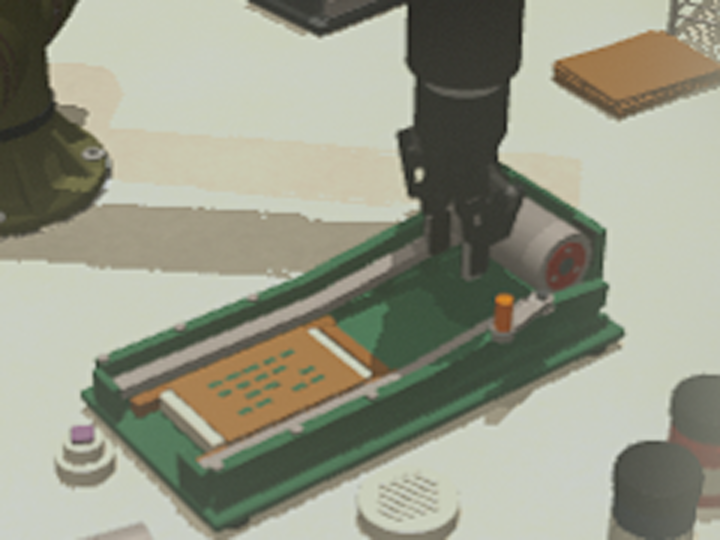

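The roller has rolled down into the saddle by itself and sits at the stops (z 82.5). I'll back off and lift so I can look, closing the fingers.

send_rows(commands=[0.04, -0.0015, -0.004, 0, 0, 0, 0, 0.04, -0.0034, -0.0094, 0.005, 0, 0, 0, 0.0, -0.0034, -0.0094, 0.03, 0, 0, 0, 0.0, -0.0034, -0.0094, 0.07, 0, 0, 0, 0.0, -0.005, -0.03, 0.1, 0, 0, 0.0, 0.0, -0.01, -0.06, 0.12, 0, 0, 0, 0.0, -0.015, -0.08, 0.12, 0, 0, 0, 0.0, -0.015, -0.08, 0.12, 0, 0, 0])

```text
time_s: 13.55
tool_pos: [0.4878, -0.0582, 0.216]
tool_rot: [-0.575, 0.818, -0.001, 0.001]
force: [-0.1, 0.1, -0.7]
grip_width: 0.0002
```

```bash
python3 chk.py 157 83 pics/s8.png; python3 - <<'E'
from h import *
import pickle
t=cams.capture("top"); s=cams.capture("scene"); w=cams.capture("wrist")
pickle.dump((w,t,s),open("shots3.pkl","wb"))
crop(t,245,180,200,150,4,"pics/t8.png"); cv2.imwrite("pics/w8.png",w["color"])
for n,c in(("t",t),("s",s)):
    L=pr(cloud(c)); hsv=cv2.cvtColor(c["color"],cv2.COLOR_BGR2HSV)
    m=(hsv[...,0]>5)&(hsv[...,0]<18)&(hsv[...,1]>150)&(abs(L[...,0]-75)<40)&(abs(L[...,1]+105)<40)&(L[...,2]>80)
    print(n,m.sum(),np.median(L[m],axis=0),np.median(L[m&(L[...,2]>102)],axis=0))
E
```

```text
t 13.55 tcp [ 0.4878 -0.0582  0.216 ] press [ 13.5 -13.2 216. ] yaxis deg 160.19 rel press 89.79 zz [ 0.002  0.    -1.   ] F [-0.1   0.1  -0.71] g 0.0002 q [ 0.29 -0.26 -0.26  0.   -1.56 -0.64]
top 15 x 159.6 slope -0.002 z 84.0
scene 337 x 161.7 slope 0.009 z 82.9
t 0 [nan nan nan] [nan nan nan]
s 51 [  55.54782546 -106.27629544   98.43884896] [  57.92821633 -103.53581658  106.05411445]
  return _methods._mean(a, axis=axis, dtype=dtype,
  ret = um.true_divide(
```

View pics/s8.png

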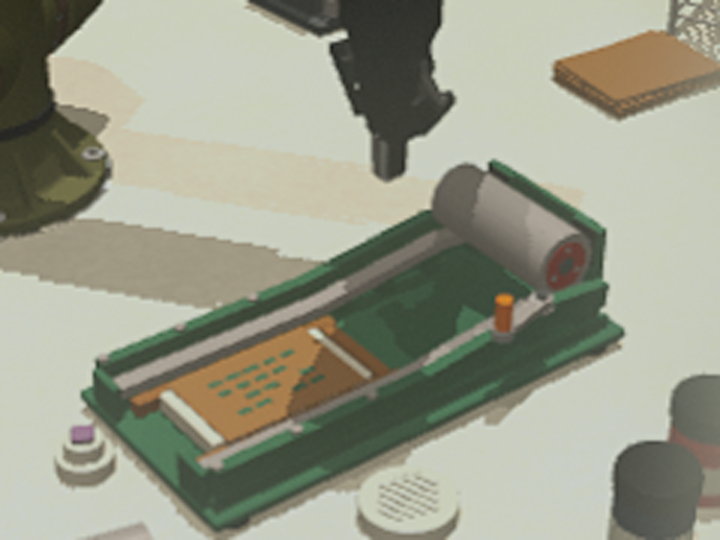

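View pics/t8.png

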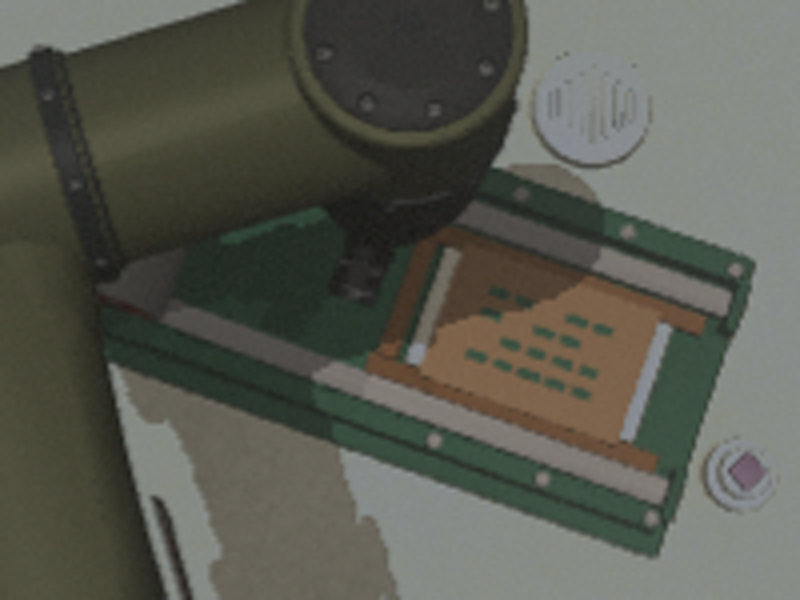

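View pics/w8.png

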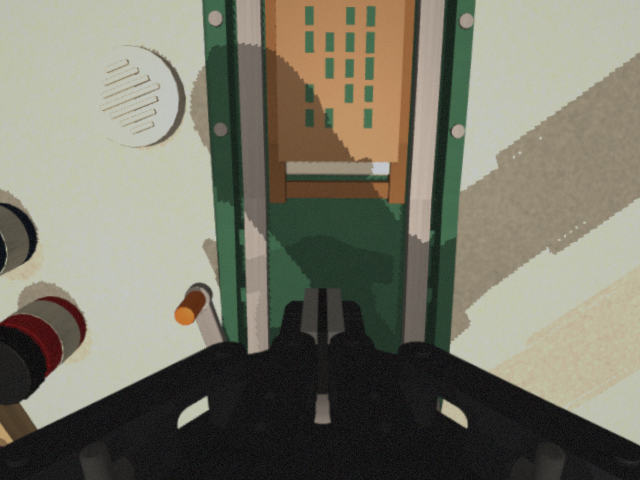

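```bash
python3 - <<'E'
from h import *
import pickle
def ray(c,uv,z):
    p=cv2.undistortPoints(np.array([[uv]],float),K(c),np.array(c["dist_coeffs"])).ravel()
    R=np.array(c["R"]);o=-R.T@np.array(c["t"]);d=R.T@np.r_[p,1]
    return pr(o+d*(z-o[2])/d[2])
t0,s0=pickle.load(open("shots.pkl","rb")); w,t,s=pickle.load(open("shots3.pkl","rb"))
cr=lambda u,v,o:(u/4+o[0]-.375,v/4+o[1]-.375)
print("top pivot",ray(t0,cr(267,90,(245,180)),.08),"knob",ray(t0,cr(358,88,(245,180)),.106))
print("scene pivot",ray(s0,cr(645,213,(195,195)),.08),"knobtop",ray(s0,cr(593,218,(195,195)),.106))
print("wrist knobtop",ray(w,(186,316),.106), "knob base",ray(w,(203,291),.078))
W=pr(cloud(w)); hsv=cv2.cvtColor(w["color"],cv2.COLOR_BGR2HSV)
m=(hsv[...,0]>5)&(hsv[...,0]<18)&(hsv[...,1]>150)&(W[...,2]>80)&(W[...,1]<-60)
print(m.sum(),np.nanmedian(W[m],axis=0),np.nanmedian(W[m&(W[...,2]>104)],axis=0),np.nanmin(W[m],axis=0),np.nanmax(W[m],axis=0))
E
```

```text
top pivot [112.84359065 -82.70780653  80.        ] knob [ 58.89663333 -96.4814899  106.        ]
scene pivot [114.96695526 -88.50785551  80.        ] knobtop [  60.64069076 -101.45944145  106.        ]
wrist knobtop [ 61.0711711  -98.84386642 106.        ] knob base [ 55.90543127 -95.52442837  78.        ]
630 [ 57.74904861 -98.00843408 103.88243327] [ 59.92123289 -99.52492434 105.93083755] [  53.48482381 -106.33011316   80.14818464] [ 67.24151907 -92.96500205 107.70866773]
```

```bash
python3 - <<'E'
from h import *
import pickle
w,t,s=pickle.load(open("shots3.pkl","rb"))
for d in (.012,.025,.038): print(d,(proj(s,[[.4878,-.0582,.216-d]])[0]-[175,150])*3+1)
crop(s,270,180,80,60,8,"pics/s8z.png")
for d in (.012,.025,.038): print(d,(proj(s,[[.4878,-.0582,.216-d]])[0]-[270,180])*8+3.5)
E
```

```text
0.012 [387.84762948 160.36409308]
0.025 [387.61332311 175.0896576 ]
0.038 [387.38157997 189.66419333]
0.012 [275.0936786  188.47091489]
0.025 [274.46886164 227.73908692]
0.038 [273.85087992 266.60451554]
```

View pics/s8z.png

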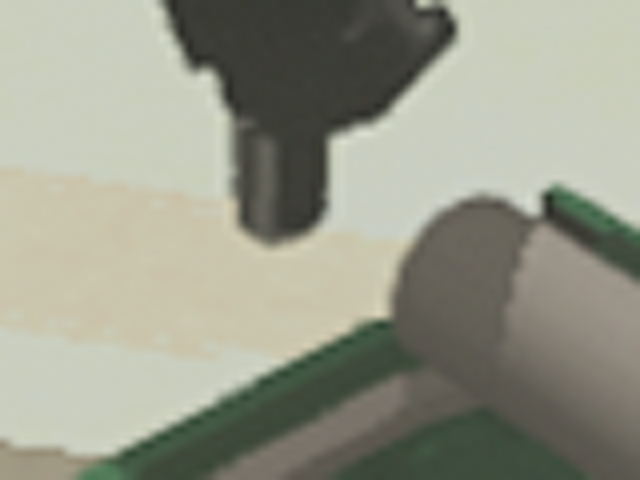

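Shut, the fingertips stand 25 mm ahead of the TCP, as stated. The knob is at press (61,-99) and the keeper is at about 0.28 rad. I'll move outside the knob at height, turning the tool 104°.

send_rows(commands=[0, 0.01, 0.001, 0, 0, 0, 0.1, 0, 0.025, 0.003, 0, 0, 0, 0.24, 0, 0.04, 0.004, 0, 0, 0, 0.38, 0, 0.055, 0.006, 0, 0, 0, 0.52, 0, 0.07, 0.008, 0, 0, 0, 0.66, 0, 0.085, 0.009, 0, 0, 0, 0.8, 0, 0.1, 0.011, 0, 0, 0, 0.94, 0, 0.115, 0.012, 0, 0, 0, 1.08])

```text
time_s: 14.6
tool_pos: [0.6038, -0.0433, 0.2138]
tool_rot: [0.916, -0.402, -0.0, 0.0]
force: [-0.0, -0.2, 0.5]
grip_width: 0.0
```

send_rows(commands=[0, 0.005, 0.001, 0, 0, 0, 0.14, 0, 0.0096, 0.0015, 0, 0, 0, 0.28, 0, 0.0096, 0.0015, 0, 0, 0, 0.42, 0, 0.0096, 0.0015, 0, 0, 0, 0.56, 0, 0.0096, 0.0015, 0, 0, 0, 0.68, 0, 0.0096, 0.0015, 0, 0, 0, 0.74, 0, 0.0096, 0.0015, 0, 0, 0, 0.74])

```text
time_s: 15.3
tool_pos: [0.6128, -0.042, 0.2139]
tool_rot: [0.999, -0.046, -0.0, 0.0]
force: [0.7, 0.8, 0.8]
grip_width: -0.0003
```

```bash
python3 - <<'E'
from h import *
st()
w=cams.capture("wrist"); s=cams.capture("scene"); crop(s,175,150,240,180,3,"pics/s9.png"); cv2.imwrite("pics/w9.png",w["color"])
E
```

```text
t 15.3 tcp [ 0.6128 -0.042   0.2139] press [  70.7 -125.4  213.9] yaxis deg -95.29 rel press 14.31 zz [-0.001 -0.    -1.   ] F [0.72 0.82 0.78] g -0.0003 q [ 0.26  0.08  0.05  0.   -1.54  1.22]
```

View pics/s9.png

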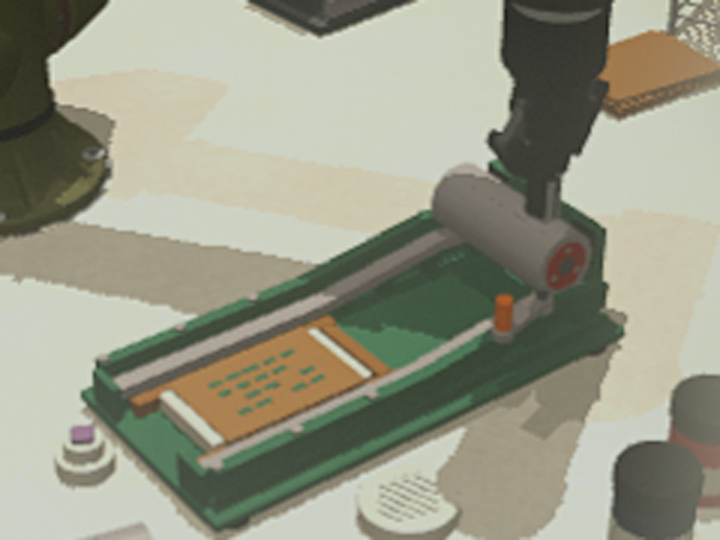

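View pics/w9.png

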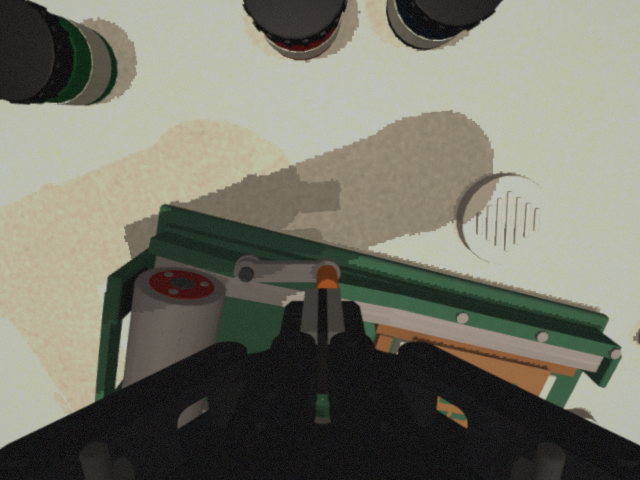

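send_rows(commands=[0, -0.0009, -0.0025, -0.02, 0, 0, 0, 0, -0.0009, -0.0025, -0.05, 0, 0, 0, 0, -0.0009, -0.0025, -0.08, 0, 0, 0, 0, -0.0009, -0.0025, -0.098, 0, 0, 0, 0, -0.0009, -0.0025, -0.103, 0, 0, 0, 0, -0.0009, -0.0025, -0.103, 0, 0, 0])

```text
time_s: 16.0
tool_pos: [0.6117, -0.0452, 0.1111]
tool_rot: [0.999, -0.047, -0.001, 0.0]
force: [0.3, 0.1, 0.0]
grip_width: -0.0002
```

```bash
python3 - <<'E'
from h import *
st()
w=cams.capture("wrist"); s=cams.capture("scene"); crop(s,275,190,120,90,6,"pics/s10.png"); cv2.imwrite("pics/w10.png",w["color"])
W=pr(cloud(w)); hsv=cv2.cvtColor(w["color"],cv2.COLOR_BGR2HSV)
m=(hsv[...,0]>5)&(hsv[...,0]<18)&(hsv[...,1]>150)&(W[...,2]>80)&(W[...,1]<-60)
print(m.sum(),np.nanmedian(W[m&(W[...,2]>104)],axis=0),np.nanmin(W[m],axis=0),np.nanmax(W[m],axis=0))
# path: pusher centre, offset 18 from knob; piv
piv=np.array([115.5,-85.5]); out=[]
for phi in np.arange(194,84,-6.):
    a=np.radians(phi); k=piv+55*np.array([np.cos(a),np.sin(a)]); t=a-np.pi/2; p=k-18*np.array([np.cos(t),np.sin(t)])
    w_=P[:2]+np.array([[np.cos(P[2]),-np.sin(P[2])],[np.sin(P[2]),np.cos(P[2])]])@p/1000
    out.append((phi,k,p,w_)); print(phi,k.round(1),p.round(1),w_.round(4),round(a-np.radians(194),3))
E
```

```text
t 16.0 tcp [ 0.6117 -0.0452  0.1111] press [  67.3 -125.4  111.1] yaxis deg -95.4 rel press 14.2 zz [-0.001 -0.001 -1.   ] F [0.27 0.05 0.05] g -0.0002 q [ 0.25  0.11 -0.11  0.   -1.36  1.22]
259 [ 60.66150434 -98.62055396 106.04869453] [  57.36856456 -120.48051694   82.33892166] [172.94852874 -69.92223436 134.21180399]
194.0 [ 62.1 -98.8] [  66.5 -116.3] [ 0.6028 -0.0429] 0.0
188.0 [ 61.  -93.2] [  63.5 -111. ] [ 0.5968 -0.0439] -0.105
182.0 [ 60.5 -87.4] [  61.2 -105.4] [ 0.5907 -0.0443] -0.209
176.0 [ 60.6 -81.7] [ 59.4 -99.6] [ 0.5847 -0.044 ] -0.314
170.0 [ 61.3 -75.9] [ 58.2 -93.7] [ 0.5787 -0.0431] -0.419
164.0 [ 62.6 -70.3] [ 57.7 -87.6] [ 0.5728 -0.0416] -0.524
158.0 [ 64.5 -64.9] [ 57.8 -81.6] [ 0.5672 -0.0395] -0.628
152.0 [ 66.9 -59.7] [ 58.5 -75.6] [ 0.5617 -0.0368] -0.733
146.0 [ 69.9 -54.7] [ 59.8 -69.7] [ 0.5566 -0.0335] -0.838
140.0 [ 73.4 -50.1] [ 61.8 -63.9] [ 0.5519 -0.0298] -0.942
134.0 [ 77.3 -45.9] [ 64.3 -58.4] [ 0.5476 -0.0255] -1.047
128.0 [ 81.6 -42.2] [ 67.5 -53.2] [ 0.5437 -0.0208] -1.152
122.0 [ 86.4 -38.9] [ 71.1 -48.4] [ 0.5404 -0.0158] -1.257
116.0 [ 91.4 -36.1] [ 75.2 -44. ] [ 0.5376 -0.0104] -1.361
110.0 [ 96.7 -33.8] [ 79.8 -40. ] [ 0.5353 -0.0048] -1.466
104.0 [102.2 -32.1] [ 84.7 -36.5] [0.5337 0.0011] -1.571
98.0 [107.8 -31. ] [ 90.  -33.5] [0.5327 0.007 ] -1.676
92.0 [113.6 -30.5] [ 95.6 -31.2] [0.5323 0.0131] -1.78
86.0 [119.3 -30.6] [101.4 -29.4] [0.5326 0.0191] -1.885
```

View pics/s10.png

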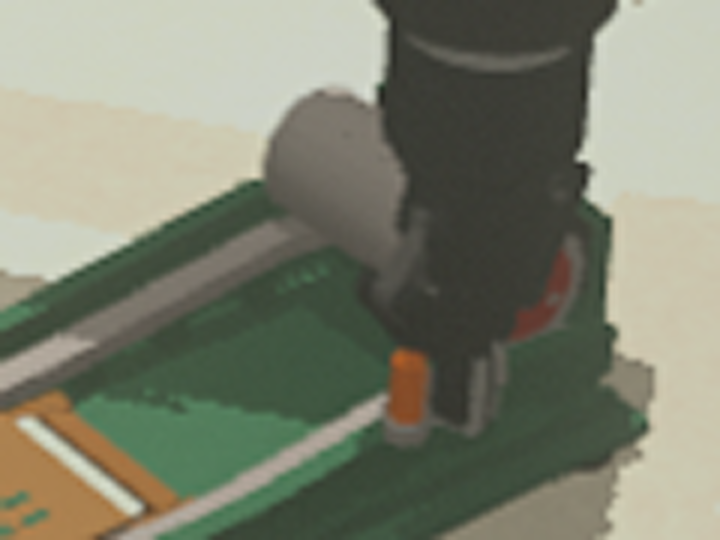

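View pics/w10.png

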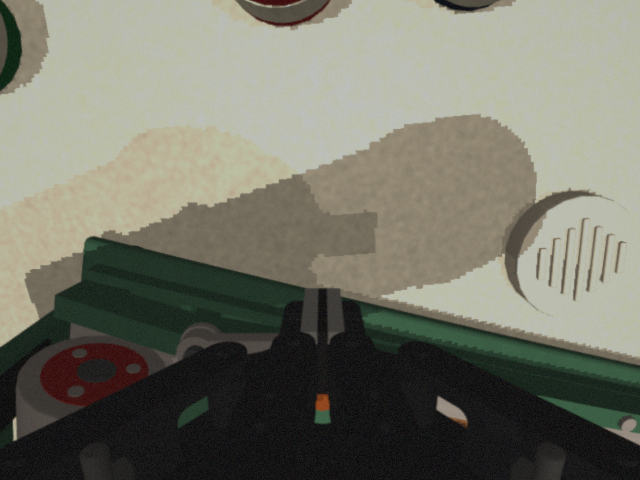

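send_rows(commands=[0, -0.0045, 0.0012, 0, 0, 0, 0, 0, -0.0089, 0.0023, 0, 0, 0, 0, 0, -0.0119, 0.0018, 0, 0, 0, -0.052, 0, -0.0149, 0.0013, 0, 0, 0, -0.105, 0, -0.018, 0.0011, 0, 0, 0, -0.157, 0, -0.021, 0.0009, 0, 0, 0, -0.209, 0, -0.024, 0.001, 0, 0, 0, -0.262, 0, -0.027, 0.0012, 0, 0, 0, -0.314])

```text
time_s: 16.9
tool_pos: [0.585, -0.0438, 0.1125]
tool_rot: [0.979, -0.204, 0.001, -0.0]
force: [1.4, -0.4, -0.0]
grip_width: 0.0003
```

```bash
python3 - <<'E'
from h import *
st()
s=cams.capture("scene"); crop(s,275,190,120,90,6,"pics/s11.png")
E
```

```text
t 16.9 tcp [ 0.585  -0.0438  0.1125] press [ 59.7 -99.8 112.5] yaxis deg -113.49 rel press 176.12 zz [ 0.002  0.    -1.   ] F [ 1.41 -0.35 -0.02] g 0.0003 q [ 0.27  0.03 -0.18  0.   -1.35  0.89]
```

View pics/s11.png

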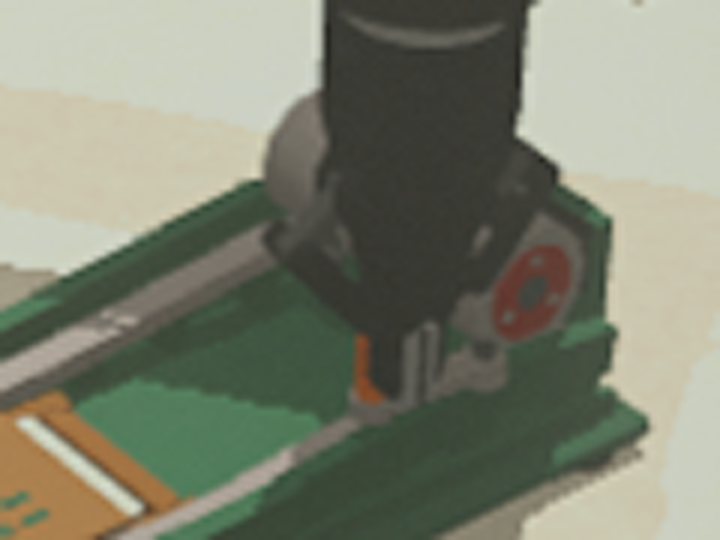

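The knob is moving with the fingertips (1.4 N, with the bar now near straight down the ramp). I'll continue the arc.

send_rows(commands=[0, -0.003, 0.0004, 0, 0, 0, -0.052, 0, -0.006, 0.0009, 0, 0, 0, -0.105, 0, -0.009, 0.0016, 0, 0, 0, -0.157, 0, -0.0119, 0.0024, 0, 0, 0, -0.21, 0, -0.0147, 0.0034, 0, 0, 0, -0.262, 0, -0.0175, 0.0045, 0, 0, 0, -0.314, 0, -0.0203, 0.0058, 0, 0, 0, -0.366, 0, -0.023, 0.0072, 0, 0, 0, -0.419])

```text
time_s: 17.75
tool_pos: [0.562, -0.0366, 0.1122]
tool_rot: [0.916, -0.402, 0.001, -0.0]
force: [1.9, 0.0, -0.4]
grip_width: 0.0001
```

send_rows(commands=[0, -0.0026, 0.0016, 0, 0, 0, -0.052, 0, -0.0051, 0.0033, 0, 0, 0, -0.105, 0, -0.0075, 0.0051, 0, 0, 0, -0.157, 0, -0.0098, 0.007, 0, 0, 0, -0.209, 0, -0.012, 0.0091, 0, 0, 0, -0.262, 0, -0.0141, 0.0113, 0, 0, 0, -0.314, 0, -0.0161, 0.0136, 0, 0, 0, -0.366, 0, -0.018, 0.016, 0, 0, 0, -0.419])

```text
time_s: 18.55
tool_pos: [0.5439, -0.0207, 0.1122]
tool_rot: [0.812, -0.584, 0.001, -0.0]
force: [0.7, 0.2, -0.2]
grip_width: 0.0002
```

```bash
python3 - <<'E'
from h import *
st()
s=cams.capture("scene"); crop(s,275,190,120,90,6,"pics/s12.png")
w=cams.capture("wrist"); cv2.imwrite("pics/w12.png",w["color"])
E
```

```text
t 18.55 tcp [ 0.5439 -0.0207  0.1122] press [ 67.6 -53.4 112.2] yaxis deg -161.45 rel press 128.16 zz [ 0.001  0.    -1.   ] F [ 0.73  0.18 -0.15] g 0.0002 q [ 0.33 -0.08 -0.3   0.   -1.35 -0.01]
```

View pics/s12.png

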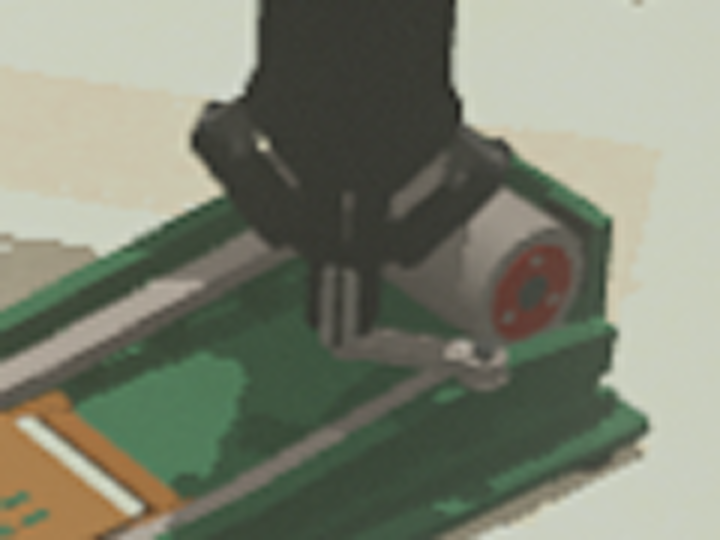

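send_rows(commands=[0, -0.0017, 0.0025, 0, 0, 0, -0.052, 0, -0.0033, 0.005, 0, 0, 0, -0.105, 0, -0.0047, 0.0077, 0, 0, 0, -0.157, 0, -0.0061, 0.0104, 0, 0, 0, -0.209, 0, -0.0073, 0.0132, 0, 0, 0, -0.262, 0, -0.0084, 0.016, 0, 0, 0, -0.314, 0, -0.0092, 0.0189, 0, 0, 0, -0.366, 0, -0.01, 0.0219, 0, 0, 0, -0.419])

```text
time_s: 19.45
tool_pos: [0.534, 0.001, 0.1119]
tool_rot: [-0.673, 0.74, -0.0, 0.0]
force: [1.0, -0.4, 0.2]
grip_width: 0.0003
```

send_rows(commands=[0, -0.0003, 0.002, 0, 0, 0, -0.035, 0, -0.0007, 0.004, 0, 0, 0, -0.07, 0, -0.001, 0.0059, 0, 0, 0, -0.105, 0, -0.0012, 0.0075, 0, 0, 0, -0.13, 0, -0.0013, 0.009, 0, 0, 0, -0.157, 0, -0.0014, 0.01, 0, 0, 0, -0.175, 0, -0.0014, 0.011, 0, 0, 0, -0.19])

```text
time_s: 20.15
tool_pos: [0.5324, 0.0121, 0.1115]
tool_rot: [-0.6, 0.8, 0.0, -0.0]
force: [-0.1, -0.8, -0.7]
grip_width: -0.0001
```

```bash
python3 - <<'E'
from h import *
st()
s=cams.capture("scene"); crop(s,275,190,120,90,6,"pics/s13.png")
w=cams.capture("wrist"); cv2.imwrite("pics/w13.png",w["color"])
E
```

```text
t 20.15 tcp [0.5324 0.0121 0.1115] press [ 94.7 -31.6 111.5] yaxis deg 163.69 rel press 93.29 zz [-0. -0. -1.] F [-0.15 -0.76 -0.67] g -0.0001 q [ 0.4  -0.11 -0.33 -0.   -1.36 -0.69]
```

View pics/s13.png

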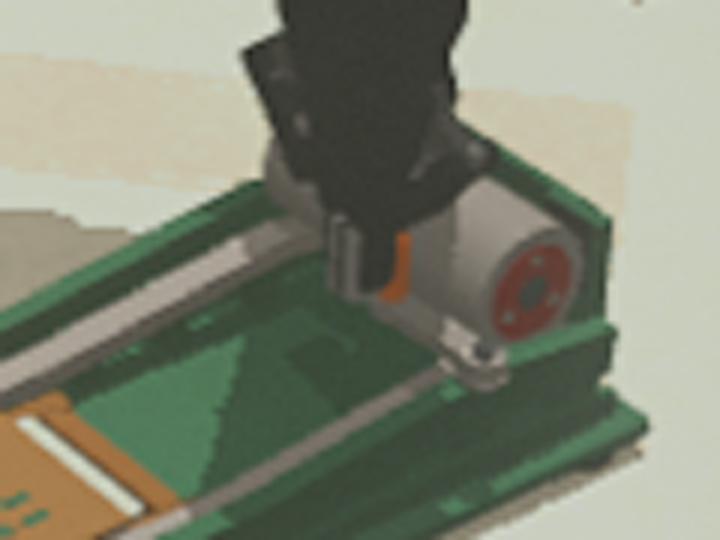

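View pics/w13.png

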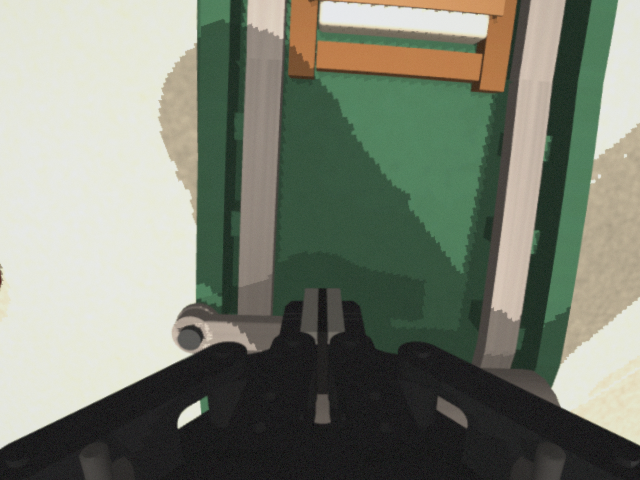

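send_rows(commands=[0, 0.0002, 0.0006, 0, 0, 0, -0.012, 0, 0.0003, 0.0012, 0, 0, 0, -0.024, 0, 0.0005, 0.0018, 0, 0, 0, -0.036, 0, 0.0007, 0.0024, 0, 0, 0, -0.048])

```text
time_s: 20.65
tool_pos: [0.5329, 0.0143, 0.1113]
tool_rot: [-0.58, 0.815, 0.0, -0.001]
force: [-2.6, -2.3, 1.0]
grip_width: 0.0
```

send_rows(commands=[0, 0.0002, 0.0006, 0, 0, 0, 0, 0, 0.0003, 0.001, 0, 0, 0, 0])

```text
time_s: 20.85
tool_pos: [0.5329, 0.0145, 0.1113]
tool_rot: [-0.58, 0.814, -0.0, -0.001]
force: [-2.4, -6.1, 0.1]
grip_width: 0.0003
```

send_rows(commands=[0, 0.0002, 0.0006, 0, 0, 0, 0, 0, 0.0003, 0.001, 0, 0, 0, 0])

```text
time_s: 21.05
tool_pos: [0.5329, 0.0146, 0.1113]
tool_rot: [-0.58, 0.814, -0.001, -0.002]
force: [-4.1, -9.3, 1.2]
grip_width: 0.0001
```

The force rose to about 10 N and the TCP stopped, so the keeper is at its end stop. I'll back off, lift clear, and check.

send_rows(commands=[0, -0.002, -0.005, 0, 0, 0, 0, 0, -0.005, -0.014, 0, 0, 0, 0, 0, -0.006, -0.017, 0.03, 0, 0, 0, 0, -0.006, -0.02, 0.07, 0, 0, 0, 0, -0.02, -0.05, 0.11, 0, 0, 0, 0, -0.03, -0.09, 0.13, 0, 0, 0, 0, -0.04, -0.13, 0.13, 0, 0, 0, 0, -0.06, -0.17, 0.13, 0, 0, 0])

```text
time_s: 21.85
tool_pos: [0.4738, -0.1547, 0.2424]
tool_rot: [-0.581, 0.814, -0.0, 0.001]
force: [0.9, -1.4, -0.9]
grip_width: -0.0001
```

send_rows(commands=[0, -0.015, -0.045, 0, 0, 0, 0, 0, -0.03, -0.09, 0, 0, 0, 0, 0, -0.045, -0.13, 0, 0, 0, 0, 0, -0.045, -0.13, 0, 0, 0, 0])

```text
time_s: 22.25
tool_pos: [0.4268, -0.2872, 0.2417]
tool_rot: [-0.578, 0.816, -0.0, 0.0]
force: [-0.8, 0.3, -0.2]
grip_width: 0.0002
```

```bash
python3 chk.py 158 83 pics/s14.png; python3 - <<'E'
from h import *
t=cams.capture("top"); s=cams.capture("scene"); w=cams.capture("wrist")
crop(t,245,180,200,150,4,"pics/t14.png"); crop(s,295,190,100,75,8,"pics/s14z.png"); cv2.imwrite("pics/w14.png",w["color"])
for n,c in(("t",t),("s",s)):
    L=pr(cloud(c)); hsv=cv2.cvtColor(c["color"],cv2.COLOR_BGR2HSV)
    m=(hsv[...,0]>5)&(hsv[...,0]<18)&(hsv[...,1]>120)&(abs(L[...,0]-115)<30)&(abs(L[...,1]+30)<30)&(L[...,2]>80)
    print(n,m.sum(),np.median(L[m],axis=0),np.median(L[m&(L[...,2]>102)],axis=0))
E
```

```text
t 22.25 tcp [ 0.4268 -0.2872  0.2417] press [-222.7  -32.5  241.7] yaxis deg 160.68 rel press 90.28 zz [ 0.001 -0.    -1.   ] F [-0.8   0.26 -0.16] g 0.0002 q [-0.2  -0.19 -0.16  0.   -1.6  -0.14]
top 833 x 156.9 slope 0.006 z 82.4
scene 354 x 162.7 slope -0.001 z 82.6
t 23 [113.21323121 -28.28116649 105.64162223] [112.96816289 -28.17265844 105.96009804]
s 54 [109.42956318 -36.05395124  97.37112261] [110.65037492 -35.22686053 105.01273675]
```

View pics/t14.png

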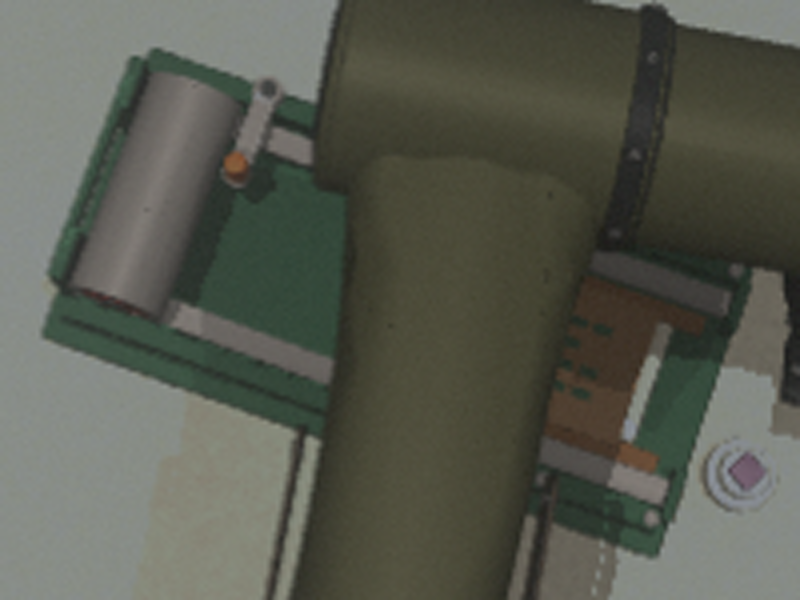

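View pics/s14z.png

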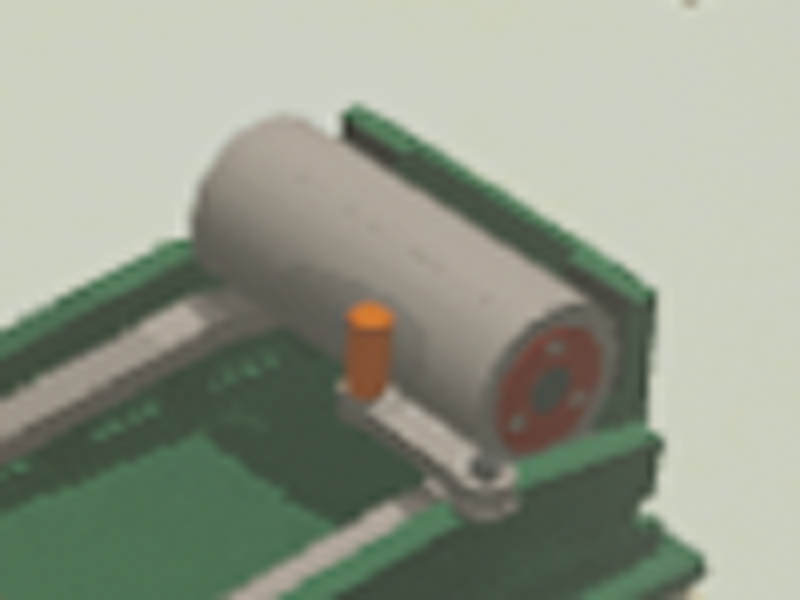

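View pics/s14.png

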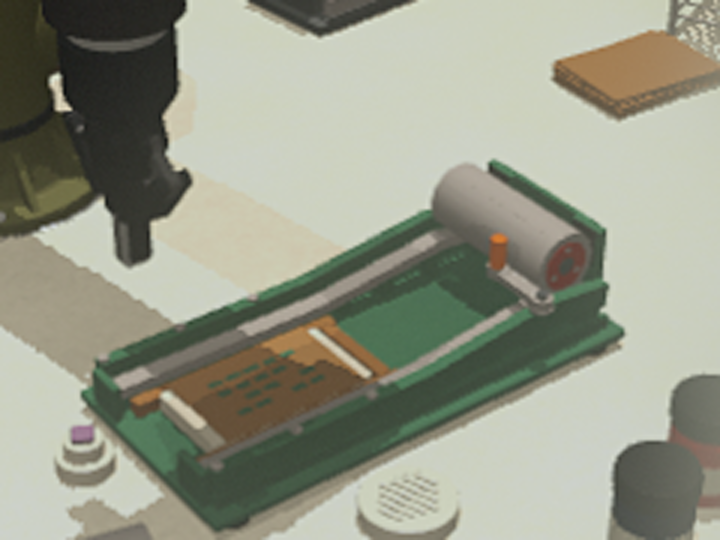

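Top view: the knob at (235,165) lies straight across from the pivot at (267,90), at equal press x. The roller is square against the stops. Scene view: the bar lies across behind the roller and nothing else has moved. I'm handing it in.

```bash
python3 -c "
from bench import order
print(order.job_done())"
```

```text
the job is handed in; nothing more can be done
None
```

I pushed the roller up the ramp to the stops, swung the keeper bar across behind it, and handed the job in at about 22.5 s of the 64 s allowed.

- **Roller:** I pushed it from behind with the two fingertips, slowly, with about 2.4 N on the ramp. It stayed against the fingers in both mid-ramp checks. Just past the crest it rolled the last stretch into the saddle on its own.
- **Keeper:** I pushed the orange knob round with the closed fingertips until the force rose to about 10 N and the arm stopped moving, which I took as the end stop. Then I backed well clear.

**Last checks:**
- **Roller position:** the top camera put it at press x ≈ 157 mm and the scene camera at 163 mm, against a nominal 158. They differ by about 6 mm. Both gave height ≈ 82.5 mm and the roller square to the rails.
- **Keeper angle:** the top camera put the knob straight across from the pivot, both at press x ≈ 113 mm. That is the fully closed position. The scene camera's knob estimate (x ≈ 111 mm) was within a few millimetres.
- **Surroundings:** in the last pictures the bystanders in view and the card looked undisturbed. I judged this by eye and did not measure it.

I never measured the contact on the level stretch itself. I took no pictures there so the push would not pause, and the forces were too small to read.

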